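# Lay a standing waveguide section over onto its padded stop

## Robot

A 6-joint arm with a two-finger parallel gripper is mounted at the origin on the work surface. World frame = base frame: x ahead of the robot, y to its left, z up, the work surface at z = 0. Lengths are in m, angles in rad, forces in N, time in s.
With the tool pointing down it reaches from about 0.3 to 0.775 m from the base axis. Payload 14.6 kg.
Tool frame: the origin (TCP) lies at the centre of the arm's flange, where the gripper is bolted on; the fingertips stand 199 mm ahead of it and the grasp point (between the pads) lies ctrl.tcp_to_grasp ahead of it (ctrl.tcp_to_grasp is the distance from the TCP to the grasp point, in m); z points along the fingers, y is the line along which they close (so a half turn about z gives the same grasp; the last joint's range is limited). The gripper opens to 94 mm and grips with 3 to 60 N. Pads are 16 mm wide; open, the fingers measure 119 mm over their backs; the gripper's body (75 mm by 177 mm) begins 78 mm behind the grasp point.
Start: joints at [-1.377, 0.3, 1.521, -0, 1.321, -0.067], TCP at [0.142, -0.531, 0.405] pointing down, gripper open.
Joint ranges: [-3.03, 3.03], [-0.79, 2.21], [0.23, 2.52], [-1.04, 4.18], [0, 3.07], [-2.55, 2.55]. Speed limits (rad/s): [2.22, 2.22, 2.57, 3.14, 3.14, 3.14].

## Interface

Orientations are given as [roll, pitch, yaw] about the fixed x, y, z axes, in that order (R = Rz(yaw) Ry(pitch) Rx(roll)).
In Python, from station import ctrl gives the robot as it stands. The module is installed in compiled form; this text tells all that it offers.
- The arm moves only by the shell command python3 -m jog 'ROWS' [OPENING] [FORCE]. ROWS is JSON, a list of rows, each a list of 6 numbers: the shift along the tool's x, y, z in cm, then the turn, a rotation vector about the tool's x, y, z in rad. In form: [[tx, ty, tz, ax, ay, az], ...]. A call has 1 to 8 rows; each row is the pose to reach, as a shift and turn from the pose commanded when the call began, along the tool's axes at that moment; what a row does not reach only later rows make up. A row lasts 1/10 s, in which the tool goes at most 50 mm and 8.59 degrees, less where a joint would pass 70% of its speed; a pose out of reach is approached as far as the arm can. A call with a gripper value outside its range is refused whole. OPENING is the opening in per cent of the stroke, from 0 (shut) to 100 (fully open), set as the call begins (- or left out, the last holds). The fingers move at their own pace and stop on an object; FORCE is the grip in N (left out, the last holds). Time passes only in rows, so rows that repeat a pose let the fingers close. It gives the time, the measured TCP pose, the force, the opening and the grip force at its end, in the units of the state.
- ctrl.get_obs(): the state, without advancing time (a new reading comes with each control period).
- ctrl.camera(name): name is "side" or "top"; returns a dict with "img" (400x640x3 uint8, blue, green, red), "intrinsics" (3x3 intrinsics, pixels), "R" (3x3) and "t" (3): a world point X has camera coordinates R X + t. Camera axes: x right, y down, z forward; pixel columns grow to the right and rows downward; lengths in m; the calibration is good to about 2 mm. A picture is of the moment at which its call begins. There is no depth.
- ctrl.hand_in(): hands the job in; it is judged then, once.
The state is a dict: "time_s": time; "qpos": joint angles; "joint_vel": joint speeds; "tau": joint torques, N m; "ee_pos": TCP position; "eef_rot": TCP orientation; "force": force on the tool from outside, world axes, zero at the start; "moment": the same for the moment, N m; "grip_width": finger opening in m; "grip_force": force on a finger pad.
Only numpy, scipy, OpenCV 4.12 (cv2) and the standard library are available. Lean on these libraries where they do the work, as an engineer would, in place of code of your own. Each camera call takes 0.05 s, during which the arm holds its last target. There are 200 camera calls.

## Task

Using only the fingertips, tip the tall gold waveguide section that stands on the rubber pad over towards the padded orange stop, and let it down gently until it lies on the stop. Hold it back all the way so that it never drops, and do not squeeze, lift or drag it: its foot stays on the rubber pad. Leave the other things on the bench alone and finish clear of it.

Things in the scene. Friction and masses are not known exactly. Their poses are not given: they have to be found in the camera images.
- section: Tall gold hollow waveguide section, loose, 0.35 to 0.65 kg, 200 mm tall, standing on end. Origin: centre of its underside; z along its length, y towards the stop, x across. Flanges 124 (x) by 84 (y) by 10 mm at both ends, tube 94 by 52 mm outside, open right through: hole 88 (x) by 46 (y) mm. Mass centre halfway up: past 23 degrees of tilt it falls over by itself.
- section_mouth (a point): Centre of the open top end, 200 mm from the section's origin along z, level with the flange's outer face; turns with the section. Fingertips put a little way in here can push the stop-side inner wall to tip the section, and then bear against the opposite inner wall (the upper rim once tilted) to hold it back.
- section_front_edge (a point): Middle of the lower edge of the foot flange that faces the stop, 42 mm from the section's origin along its y: the edge about which it tips.
- fixture: Fixed aluminium plate 170 (x) by 330 (y) by 6 mm on the bench. Origin: centre of its underside; y points from the standing section to the stop. A black, grippy rubber pad 150 by 115 mm, its top 10 mm above the bench, is centred at y = -85 mm; the section stands on it.
- stop: Fixed blue block on the plate; on it an orange padded round bar along x, 28 mm thick, 120 mm long. Origin: centre of its underside, 6 mm above the bench; y as the fixture's. Bar axis 38 mm above the origin; blue cheeks 70 mm tall at x = +-68 mm. It is 108 to 130 mm ahead of the tipping edge; the section's tube rests on the bar about 75 degrees from upright, open end overhanging by some 70 mm.
- bend_a: Gold waveguide bend, 76 by 104 mm, 123 mm tall, standing loose; origin at its underside. Leave alone.
- bend_b: A second gold waveguide bend like the first. Leave alone.
- adapter: Loose grey adapter block 50 by 70 mm, 70 mm tall with its brass connector; origin at its underside. Leave alone.
- clamp: Orange-handled spring clamp lying on the bench beside the plate, on its -x side, about 155 by 80 mm, 24 mm tall; origin at its pivot, on the bench. Leave alone.
- jar: Small clear jar with a yellow lid beside the plate, on its +x side, 48 mm across, 45 mm tall; origin at its underside. Leave alone.
- flux: White bottle with a yellow cap, 40 mm across, 110 mm tall; origin at its underside. Leave alone.
- driver: Blue-handled screwdriver lying on the bench, 190 mm long. Leave alone.

How it is judged:
At the end, for the whole second after the job is handed in: The section lies over on the stop's padded bar (68 to 82 degrees from upright, pressing on the stop), its open end over the stop side within 50 mm of the fixture's middle line and at least 100 mm to the stop side of the fixture's origin, its foot edge still down on the pad (within 10 mm), at rest (angle between section's own z axis and vertical between 1.18 and 1.43 rad and contact force between section and stop above 0.3 N and y of section_mouth in the frame of fixture above 0.1 m and x of section_mouth in the frame of fixture between -0.05 and 0.05 m and height (world z) of section_front_edge below 0.02 m and linear speed of section below 0.02 m/s and angular speed of section below 0.1 rad/s); the robot touches nothing.
It fails at once if the section drops or is thrown (it turns faster than 3 rad/s) (angular speed of section above 3 rad/s).
It fails at once if the section is lifted (its tipping edge rises more than 20 mm off the pad) (height (world z) of section_front_edge above 0.03 m).
It fails at once if the section is dragged or carried (its tipping edge moves more than 40 mm) (distance of section_front_edge from where it was at the start of the episode above 0.04 m).
It fails at once if the fingers squeeze or press the section hard (over 25 N) (contact force between the fingers and section above 25 N).
It fails at once if another loose thing on the bench is disturbed (moved more than 20 mm) (distance of any of bend_a, bend_b, adapter, clamp, jar, flux, driver from where it was at the start of the episode above 0.02 m).
It also fails if it takes over 48 s, if anything falls off the work surface, if the arm or the gripper's body presses on something with over 40 N, if the wrist force passes 120 N, or if a joint passes its speed limit or range.

## Working session

There is one attempt and no reset: what is moved stays moved. The work goes in short steps, Python scripts to look and compute and a shell command to move; the robot and the scene stay as the last step left them, time stands still between calls to the robot, and variables do not carry over. Pictures are saved under pics/ and viewed, at most 10 in all, crops included, and the job is handed in when it is done.

```bash
mkdir -p pics
python3 - <<'E'
from station import ctrl
import cv2,numpy as np
print(ctrl.tcp_to_grasp, ctrl.get_obs())
for n in("top","side"):
    c=ctrl.camera(n); cv2.imwrite(f"pics/{n}0.png",c["img"]); print(n,c["intrinsics"],c["R"],c["t"])
    np.savez(f"{n}.npz",K=c["intrinsics"],R=c["R"],t=c["t"])
E
```

```text
0.1804 {'time_s': 0.0, 'qpos': array([-1.37661577e+00,  3.00488203e-01,  1.52159831e+00,  2.99932045e-05,
        1.32064355e+00, -6.65912748e-02]), 'joint_vel': array([ 0.00045963, -0.00027301,  0.00091908, -0.00034832,  0.00060448,
        0.00098338]), 'tau': array([-3.45092318e-03, -5.31810522e+01, -3.52736306e+01,  7.06806011e-02,
        2.43765773e-02, -9.82852157e-05]), 'ee_pos': array([ 0.14180266, -0.53137542,  0.40406952]), 'eef_rot': array([-3.14045970e+00, -1.04672456e-04,  2.60764335e-01]), 'force': array([-0.33774783,  0.10165185,  0.01250846]), 'moment': array([-0.00819399, -0.01172948,  0.02771238]), 'grip_force': 0.0, 'grip_width': 0.09411930218133074}
top [[481.78097697   0.         320.90999997]
 [  0.         481.78097697 203.5738842 ]
 [  0.           0.           1.        ]] [[-0.0178733  -0.99977594  0.01134092]
 [-0.9976047   0.01707411 -0.06703237]
 [ 0.06682371 -0.01251185 -0.99768635]] [-0.0175527   0.55255378  1.47076296]
side [[465.54757361   0.         314.16217816]
 [  0.         465.54757361 198.63236593]
 [  0.           0.           1.        ]] [[-0.80372006 -0.59474293  0.0177456 ]
 [-0.40697101  0.52772395 -0.74557497]
 [ 0.43406066 -0.60645551 -0.66618546]] [0.43827648 0.33481132 1.13471188]
```

View pics/top0.png

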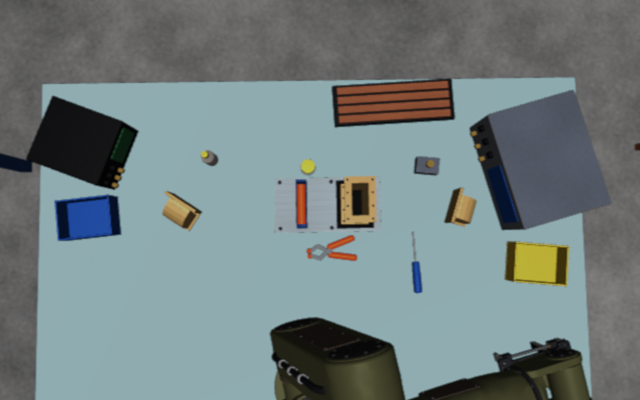

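View pics/side0.png

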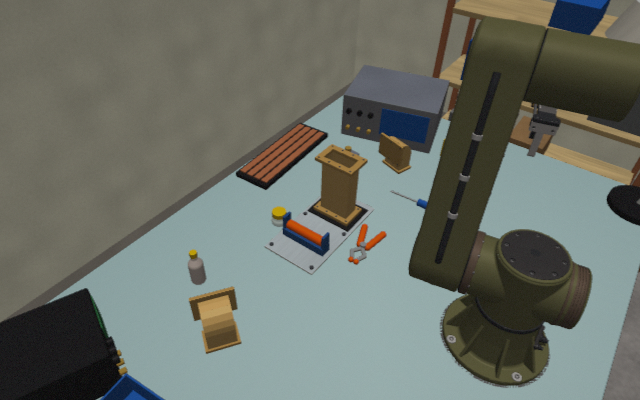

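The top view shows the section's mouth near (359,201), the stop bar at column 301 and the plate over 276–382 × 178–232, so the tip direction is about world +y. I'll zoom in for the corners.

```bash
cat > h.py <<'E'
import numpy as np,cv2
def back(n,uv,z):
    d=np.load(f"{n}.npz"); uv=np.atleast_2d(uv).astype(float)
    r=np.c_[uv,np.ones(len(uv))]@np.linalg.inv(d["K"]).T@d["R"]; o=-d["R"].T@d["t"]
    return o+r*((z-o[2])/r[:,2])[:,None]
def proj(n,X):
    d=np.load(f"{n}.npz"); p=np.atleast_2d(X)@d["R"].T+d["t"]; p=p@d["K"].T
    return p[:,:2]/p[:,2:]
E
python3 - <<'E'
import cv2,numpy as np
from h import *
im=cv2.imread("pics/top0.png"); s=im[165:245,265:395]
hsv=cv2.cvtColor(s,cv2.COLOR_BGR2HSV)
m=cv2.inRange(hsv,(10,60,90),(28,255,255))
c=max(cv2.findContours(m,0,2)[0],key=cv2.contourArea)
r=cv2.minAreaRect(c); b=cv2.boxPoints(r)+[265,165]; X=back("top",b,.21)
print(b.round(1),X.round(4),X.mean(0).round(4)); print([np.linalg.norm(X[i]-X[i-1]).round(4) for i in range(4)])
m=cv2.inRange(hsv,(3,150,100),(12,255,255)); c=max(cv2.findContours(m,0,2)[0],key=cv2.contourArea)
b=cv2.boxPoints(cv2.minAreaRect(c))+[265,165];X=back("top",b,.052);print(b.round(1),X.round(4),X.mean(0))
cv2.imwrite("pics/topz.png",cv2.resize(s,None,fx=6,fy=6,interpolation=2))
E
```

```text
[[340. 176.]
 [375. 176.]
 [375. 224.]
 [340. 224.]] [[ 0.6132 -0.0778  0.21  ]
 [ 0.6116 -0.1726  0.21  ]
 [ 0.4818 -0.1693  0.21  ]
 [ 0.4835 -0.0751  0.21  ]] [ 0.5475 -0.1237  0.21  ]
[np.float64(0.1298), np.float64(0.0948), np.float64(0.1299), np.float64(0.0942)]
[[297. 184.]
 [305. 184.]
 [305. 223.]
 [297. 223.]] [[0.6106 0.0445 0.052 ]
 [0.6102 0.0203 0.052 ]
 [0.4921 0.0222 0.052 ]
 [0.4925 0.0463 0.052 ]] [0.55134111 0.03333092 0.052     ]
```

View pics/topz.png

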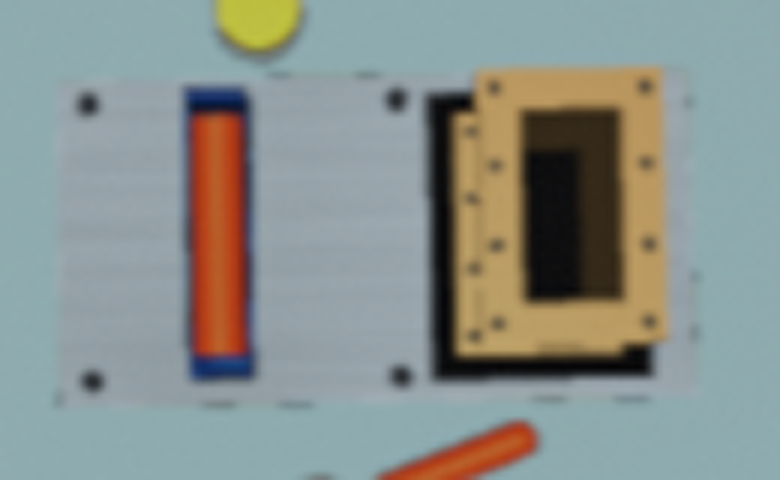

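The zoom shows the top flange at (476,69)-(663,69)-(667,342)-(481,345) and its hole at (523,109)-(621,108)-(624,299)-(526,299). The lower flange is visible to the left with its front edge at column 453, and the plate corners are near (60,82), (57,405), (690,70) and (697,398).

Run:
```python
from h import *
f=lambda a:(np.array(a)+.5)/6-.5+[265,165]
for nm,a,z in(("flange",[(476,69),(663,69),(667,342),(481,345)],.21),("hole",[(523,109),(621,108),(624,299),(526,299)],.21),("footedge",[(453,112),(455,357)],.02),("bar",[(192,112),(244,112),(248,356),(195,356)],.044),("plate",[(60,82),(690,70),(697,398),(57,405)],.006)):
    X=back("top",f(a),z); print(nm,X[:,:2].round(4).tolist(),X.mean(0)[:2].round(4),[np.linalg.norm(X[i]-X[i-1]).round(3) for i in range(len(X))])
    if len(X)>3: d=(X[0]+X[3]-X[1]-X[2]); print(' ydir yaw',np.degrees(np.arctan2(-d[0],d[1])).round(2), ' from x', np.degrees(np.arctan2(*( (X[0]+X[1]-X[2]-X[3])[[1,0]]))).round(2))
```

```text
flange [[0.6128, -0.0884], [0.6114, -0.1728], [0.4883, -0.1715], [0.4884, -0.088]] [ 0.5502 -0.1302] [np.float64(0.124), np.float64(0.084), np.float64(0.123), np.float64(0.083)]
 ydir yaw -0.52  from x -0.4
hole [[0.5943, -0.1092], [0.594, -0.1534], [0.5079, -0.1526], [0.5087, -0.1086]] [ 0.5512 -0.131 ] [np.float64(0.086), np.float64(0.044), np.float64(0.086), np.float64(0.044)]
 ydir yaw -0.68  from x -0.44
footedge [[0.6142, -0.0877], [0.4877, -0.0862]] [ 0.5509 -0.087 ] [np.float64(0.126), np.float64(0.126)]
bar [[0.6138, 0.0461], [0.6133, 0.0197], [0.4895, 0.0196], [0.49, 0.0464]] [0.5516 0.0329] [np.float64(0.124), np.float64(0.026), np.float64(0.124), np.float64(0.027)]
 ydir yaw -0.98  from x -0.05
plate [[0.6348, 0.116], [0.6357, -0.2128], [0.4646, -0.212], [0.4669, 0.1195]] [ 0.5505 -0.0473] [np.float64(0.168), np.float64(0.329), np.float64(0.171), np.float64(0.331)]
 ydir yaw -0.12  from x -0.73
```

```bash
cat >> h.py <<'E'
from scipy.spatial.transform import Rotation as Ro
def rel(target_xyz,target_R):
    from station import ctrl
    o=ctrl.get_obs(); R=Ro.from_euler('xyz',o['eef_rot'])
    print(o['time_s'],o['qpos'].round(3)); 
    print((R.inv().apply(np.array(target_xyz)-o['ee_pos'])*100).round(2),(R.inv()*target_R).as_rotvec().round(3))
def Rt(t,yaw=0): # tool tilt t (rad) about world x, tool x=+Y, y=+X
    return Ro.from_euler('z',yaw)*Ro.from_euler('x',-t)*Ro.from_matrix([[0,1,0],[1,0,0],[0,0,-1]])
E
python3 -m jog '[[8,-5,-5,0,0,-0.1],[12,-7,-5.6,0,0,-0.3],[25,-14.2,-5.6,0,0,-0.655],[25,-14.2,-5.6,0,0,-0.655],[25,-14.2,-5.6,0,0,-0.655],[25,-14.2,-5.6,0,0,-0.655],[25,-14.2,-5.6,0,0,-0.655],[25,-14.2,-5.6,0,0,-0.655]]' 40
python3 -c "
from h import *
rel([.551,-.128,.455],Rt(0))"
```

```text
time_s: 0.9
ee_pos: [0.3472, -0.3292, 0.4605]
eef_rot: [-3.141, 0.0, 0.918]
force: [-0.2, -0.5, 0.4]
grip_width: 0.038
grip_force: 0.0
0.9 [-0.835  0.099  1.632 -0.     1.412 -0.182]
[28.37  3.96  0.54] [-0.     0.    -0.653]
```

```bash
python3 -m jog '[[28.4,4,0,0,0,-0.653],[28.4,4,0,0,0,-0.653],[28.4,4,0,0,0,-0.653],[28.4,4,0,0,0,-0.653],[28.4,4,0,0,0,-0.653],[28.4,4,0,0,0,-0.653],[28.4,4,0,0,0,-0.653],[28.4,4,0,0,0,-0.653]]'
python3 -m jog '[[0,0,-3,0,-0.15,0],[0,0,-5,0,-0.3,0],[5,0,-5,0,-0.45,0],[10,0,-5,0,-0.6,0],[15,0,-5,0,-0.75,0],[20,0,-5,0,-0.87,0],[20,0,-5,0,-0.87,0]]'
python3 -c "
from h import *
rel([.551,-.128,.455],Rt(0))"
```

```text
time_s: 1.7
ee_pos: [0.5514, -0.1298, 0.4599]
eef_rot: [-3.14, -0.0, 1.568]
force: [-1.0, -0.1, 0.5]
grip_width: 0.0374
grip_force: 0.0
time_s: 2.4
ee_pos: [0.5514, 0.0741, 0.5102]
eef_rot: [-3.139, 0.874, 1.574]
force: [-0.7, -0.5, -0.5]
grip_width: 0.0377
grip_force: 0.0
2.4 [ 0.165  0.29   1.349 -0.862  1.652  0.157]
[-8.73 -0.05 19.04] [-0.001  0.874  0.002]
```

```bash
python3 -m jog '[[-2,0,6,0,0.15,0],[-4,0,10,0,0.3,0],[-6,0,14,0,0.45,0],[-8.5,0,16,0,0.6,0],[-8.5,0,18,0,0.75,0],[-8.5,0,19,0,0.874,0],[-8.5,0,19,0,0.874,0],[-8.5,0,19,0,0.874,0]]'
python3 - <<'E'
from h import *
from station import ctrl
rel([.551,-.127,.455],Rt(0))
c=ctrl.camera("side"); s=c["img"][60:240,280:420]; cv2.imwrite("pics/side1.png",cv2.resize(s,None,fx=3,fy=3))
E
```

```text
time_s: 3.2
ee_pos: [0.5509, -0.1303, 0.4534]
eef_rot: [3.141, -0.0, 1.566]
force: [-0.2, -0.7, -0.1]
grip_width: 0.0376
grip_force: 0.0
3.2 [-2.970e-01  3.040e-01  1.402e+00  1.000e-03  1.435e+00 -2.930e-01]
[ 0.33  0.01 -0.16] [ 0.    -0.    -0.005]
```

View pics/side1.png

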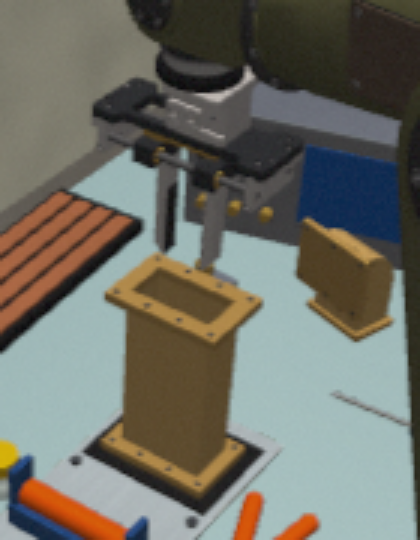

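The picture shows the fingertips at crop pixels (168,250) and (210,268), above the mouth, with the fingers slim and spread across x. Now I'll lower them a little way in.

```bash
python3 -m jog '[[0.3,0,2,0,0,0],[0.3,0,4,0,0,0],[0.3,0,5,0,0,0],[0.3,0,5.5,0,0,0],[0.3,0,5.5,0,0,0]]'
python3 - <<'E'
from h import *
from station import ctrl
rel([.551,-.127,.369],Rt(0))
for n,k in(("side",3),("top",4)):
    c=ctrl.camera(n); s=c["img"][60:240,280:420] if n=="side" else c["img"][140:260,270:430]; cv2.imwrite(f"pics/{n}2.png",cv2.resize(s,None,fx=3,fy=3))
a=cv2.imread("pics/side2.png");b=cv2.imread("pics/top2.png");b=cv2.copyMakeBorder(b[:,:370],0,540-360,0,0,0)
cv2.imwrite("pics/m2.png",np.hstack([a,b]))
E
```

```text
time_s: 3.75
ee_pos: [0.5515, -0.1255, 0.3982]
eef_rot: [-3.142, -0.003, 1.569]
force: [-0.1, 0.9, -0.4]
grip_width: 0.0373
grip_force: 0.0
3.75 [-0.289  0.34   1.484  0.003  1.319 -0.288]
[-0.16 -0.05  2.92] [-0.    -0.003 -0.002]
```

View pics/m2.png

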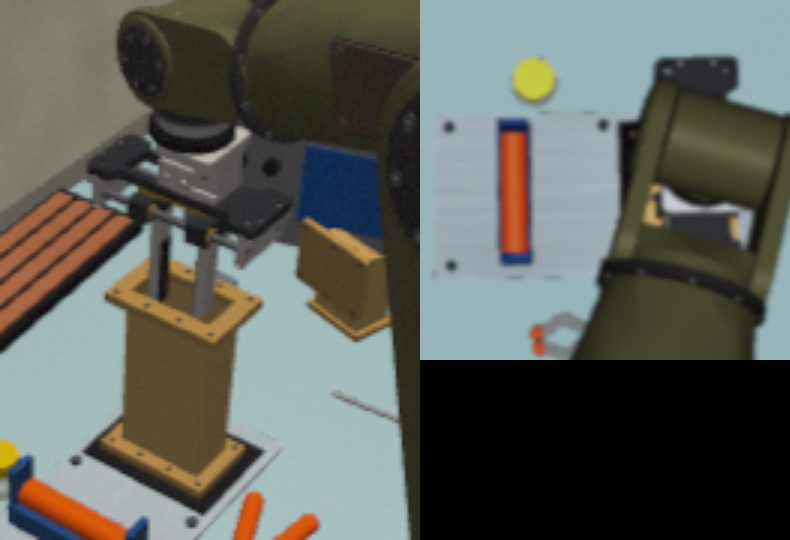

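The fingers are about 1 cm inside the mouth, well clear of the walls. I'll work out the tipping rows next.

```bash
cat > plan.py <<'E'
from h import *
from station import ctrl
P=np.array([-.088,.010])
def pose(deg):
    f=np.radians(deg); t=np.radians(np.clip(deg-25,0,45)); a=f-t
    v=.162; h=.008; rearoff=lambda u:(u-h*np.cos(a))-(.2-(v-h*np.sin(a)))*np.tan(a)  # u of rear side at mouth
    uf=.023-h*np.cos(a); gap=rearoff(uf)+.023
    k=np.clip((deg-25)/10,0,1); u=uf-k*gap/2
    y,z=u-.042,v
    T=P+[y*np.cos(f)+z*np.sin(f),-y*np.sin(f)+z*np.cos(f)]
    return T+.199*np.array([np.sin(t),np.cos(t)]),t,gap
def rows(degs,y0,z0,t0):
    for d in degs:
        p,t,g=pose(d); e=p-[y0,z0]
        tx=e@[np.cos(t0),-np.sin(t0)]; tz=e@[-np.sin(t0),-np.cos(t0)]
        print(d,(tx*100).round(2),0,(tz*100).round(2),0,-(t-t0).round(3),0,' | tcp',p.round(3),'gap',(g*1e3).round(1))
E
python3 -m jog '[[0,0,1,0,0,0],[0,0,2,0,0,0],[0,0,2.7,0,0,0],[0,0,2.7,0,0,0]]'
python3 - <<'E'
from plan import *
o=ctrl.get_obs(); print(o['ee_pos'],o['eef_rot'],o['force'])
rows([0,2,4,6,8,10,12,14,16,18,20,22,24],o['ee_pos'][1],o['ee_pos'][2],0)
E
```

```text
time_s: 4.25
ee_pos: [0.5514, -0.1256, 0.3696]
eef_rot: [-3.139, -0.005, 1.569]
force: [-0.7, 0.1, -0.0]
grip_width: 0.0372
grip_force: 0.0
[ 0.55137688 -0.12556836  0.36964385] [-3.13943636 -0.00457349  1.56880614] [-0.70994386  0.10274763 -0.00895806]
0 1.06 0 -0.14 0 -0.0 0  | tcp [-0.115  0.371] gap 30.0
2 1.62 0 -0.22 0 -0.0 0  | tcp [-0.109  0.372] gap 28.7
4 2.2 0 -0.28 0 -0.0 0  | tcp [-0.104  0.372] gap 27.3
6 2.77 0 -0.33 0 -0.0 0  | tcp [-0.098  0.373] gap 26.0
8 3.35 0 -0.35 0 -0.0 0  | tcp [-0.092  0.373] gap 24.7
10 3.92 0 -0.36 0 -0.0 0  | tcp [-0.086  0.373] gap 23.3
12 4.5 0 -0.34 0 -0.0 0  | tcp [-0.081  0.373] gap 21.9
14 5.08 0 -0.3 0 -0.0 0  | tcp [-0.075  0.373] gap 20.5
16 5.66 0 -0.24 0 -0.0 0  | tcp [-0.069  0.372] gap 19.1
18 6.23 0 -0.16 0 -0.0 0  | tcp [-0.063  0.371] gap 17.6
20 6.81 0 -0.07 0 -0.0 0  | tcp [-0.058  0.37 ] gap 16.1
22 7.38 0 0.05 0 -0.0 0  | tcp [-0.052  0.369] gap 14.6
24 7.94 0 0.19 0 -0.0 0  | tcp [-0.046  0.368] gap 13.0
```

```bash
python3 -m jog '[[0.5,0,-0.1,0,0,0],[0.9,0,-0.15,0,0,0],[1.3,0,-0.2,0,0,0],[1.6,0,-0.2,0,0,0],[1.9,0,-0.25,0,0,0],[2.2,0,-0.3,0,0,0],[2.5,0,-0.3,0,0,0],[2.8,0,-0.35,0,0,0]]'
python3 - <<'E'
from plan import *
c=ctrl.camera("side"); cv2.imwrite("pics/s3.png",cv2.resize(c["img"][60:240,280:420],None,fx=3,fy=3))
o=ctrl.get_obs();print(o['ee_pos'],o['eef_rot'],o['force'])
E
```

```text
time_s: 5.05
ee_pos: [0.5515, -0.0973, 0.3747]
eef_rot: [-3.141, -0.004, 1.569]
force: [0.6, -1.8, -1.0]
grip_width: 0.0379
grip_force: 0.5
[ 0.55152555 -0.0970219   0.37477912] [-3.14154976 -0.00420195  1.56898244] [-0.24729777 -1.15083979 -1.12642246]
```

View pics/s3.png

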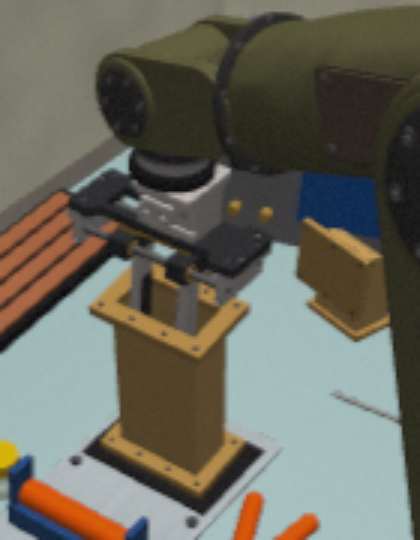

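The picture shows the section tilted about 6° with its foot edge still on the pad and the fingers bearing on the stop-side wall, as planned. I'll continue.

```bash
python3 -m jog '[[0.45,0,0,0,0,0],[0.9,0,0,0,0,0],[1.3,0,0,0,0,0],[1.75,0,0,0,0,0],[2.2,0,0.05,0,0,0],[2.6,0,0.1,0,0,0],[3.0,0,0.15,0,0,0],[3.45,0,0.2,0,0,0]]'
python3 -m jog '[[0.2,0,0.05,0,0,0],[0.4,0,0.05,0,0,0],[0.6,0,0.1,0,0,0],[0.8,0,0.15,0,0,0],[1.0,0,0.2,0,0,0]]'
python3 - <<'E'
from plan import *
o=ctrl.get_obs();print(o['ee_pos'],o['eef_rot'],o['force'],o['moment'])
rows([21,22,23,24,25,26,27,28,29,30,31,32,33],-.1256+.0725,.3696+.001-.001,0)
E
```

```text
time_s: 5.9
ee_pos: [0.5516, -0.0627, 0.3728]
eef_rot: [-3.142, -0.004, 1.569]
force: [0.2, -0.8, -0.8]
grip_width: 0.0377
grip_force: 0.1
time_s: 6.4
ee_pos: [0.5516, -0.053, 0.3708]
eef_rot: [-3.142, -0.004, 1.569]
force: [-0.3, 0.3, 0.5]
grip_width: 0.0378
grip_force: 0.0
[ 0.55161896 -0.05298728  0.37084726] [-3.14156013 -0.00403643  1.56866438] [-0.2581406   0.28280938  0.48328645] [-0.03288971 -0.15157504  0.01715972]
21 -0.16 0 -0.01 0 -0.0 0  | tcp [-0.055  0.37 ] gap 15.4
22 0.13 0 0.05 0 -0.0 0  | tcp [-0.052  0.369] gap 14.6
23 0.41 0 0.12 0 -0.0 0  | tcp [-0.049  0.368] gap 13.8
24 0.7 0 0.19 0 -0.0 0  | tcp [-0.046  0.368] gap 13.0
25 0.98 0 0.27 0 -0.0 0  | tcp [-0.043  0.367] gap 12.2
26 1.54 0 0.33 0 -0.017 0  | tcp [-0.038  0.366] gap 12.2
27 2.11 0 0.39 0 -0.035 0  | tcp [-0.032  0.366] gap 12.2
28 2.68 0 0.47 0 -0.052 0  | tcp [-0.026  0.365] gap 12.2
29 3.24 0 0.55 0 -0.07 0  | tcp [-0.021  0.364] gap 12.2
30 3.81 0 0.64 0 -0.087 0  | tcp [-0.015  0.363] gap 12.2
31 4.37 0 0.74 0 -0.105 0  | tcp [-0.009  0.362] gap 12.2
32 4.93 0 0.85 0 -0.122 0  | tcp [-0.004  0.361] gap 12.2
33 5.49 0 0.97 0 -0.14 0  | tcp [0.002 0.36 ] gap 12.2
```

```bash
python3 -m jog '[[0.15,0,0.05,0,0,0],[0.3,0,0.1,0,0,0],[0.45,0,0.15,0,0,0],[0.6,0,0.2,0,0,0],[0.6,0,0.2,0,0,0],[0.6,0,0.2,0,0,0]]'
python3 - <<'E'
from plan import *
o=ctrl.get_obs();print(o['ee_pos'],o['eef_rot'],o['force'],o['moment'])
c=ctrl.camera("side"); cv2.imwrite("pics/s4.png",cv2.resize(c["img"][60:240,280:420],None,fx=3,fy=3))
E
```

```text
time_s: 7.0
ee_pos: [0.5516, -0.0471, 0.3689]
eef_rot: [-3.142, -0.004, 1.569]
force: [-0.0, -0.2, -1.0]
grip_width: 0.0376
grip_force: 0.1
[ 0.55164386 -0.04705838  0.36892514] [-3.14155824 -0.00399493  1.56884529] [-0.00147507 -0.24558198 -0.99250611] [-0.03511278 -0.07333354 -0.02327676]
```

View pics/s4.png

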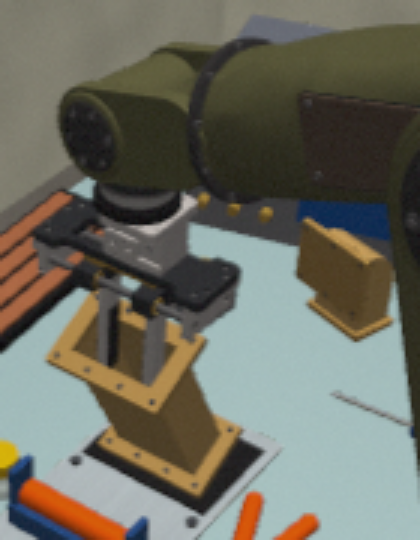

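Run:
```python
from plan import *
for d in(20,22,24,26,28,30,32):
    f=np.radians(d); q=[]
    for x,y in((.062,.042),(-.062,.042),(-.062,-.042)):
        p=P+[(y-.042)*np.cos(f)+.2*np.sin(f),-(y-.042)*np.sin(f)+.2*np.cos(f)]; q.append([.551+x,*p])
    print(d,((proj("side",q)-[279.8,59.8])*3).round(0).tolist())
```

```text
20 [[60.0, 337.0], [172.0, 391.0], [223.0, 322.0]]
22 [[56.0, 343.0], [168.0, 397.0], [219.0, 326.0]]
24 [[52.0, 349.0], [163.0, 403.0], [214.0, 330.0]]
26 [[47.0, 355.0], [159.0, 410.0], [209.0, 334.0]]
28 [[43.0, 361.0], [155.0, 416.0], [204.0, 339.0]]
30 [[39.0, 367.0], [151.0, 423.0], [200.0, 344.0]]
32 [[35.0, 374.0], [146.0, 430.0], [195.0, 349.0]]
```

The mouth corners at crop (50,357), (150,405) and (205,340) match a tilt of about 27°, so the section is past balance and already leaning back on the fingers. Now I'll let it down.

Run:
```python
from plan import *
rows([25,26,27,28,29,30,31,32],-.0471,.3685,0)
```

```text
25 0.38 0 0.16 0 -0.0 0  | tcp [-0.043  0.367] gap 12.2
26 0.94 0 0.22 0 -0.017 0  | tcp [-0.038  0.366] gap 12.2
27 1.51 0 0.28 0 -0.035 0  | tcp [-0.032  0.366] gap 12.2
28 2.08 0 0.36 0 -0.052 0  | tcp [-0.026  0.365] gap 12.2
29 2.64 0 0.44 0 -0.07 0  | tcp [-0.021  0.364] gap 12.2
30 3.21 0 0.53 0 -0.087 0  | tcp [-0.015  0.363] gap 12.2
31 3.77 0 0.63 0 -0.105 0  | tcp [-0.009  0.362] gap 12.2
32 4.33 0 0.74 0 -0.122 0  | tcp [-0.004  0.361] gap 12.2
```

```bash
python3 -m jog '[[0.4,0,0.15,0,0,0],[0.95,0,0.2,0,-0.017,0],[1.5,0,0.3,0,-0.035,0],[2.1,0,0.35,0,-0.052,0],[2.65,0,0.45,0,-0.07,0],[3.2,0,0.55,0,-0.087,0],[3.75,0,0.65,0,-0.105,0],[4.35,0,0.75,0,-0.122,0]]'
python3 - <<'E'
from plan import *
o=ctrl.get_obs();print(o['ee_pos'],o['eef_rot'],o['force'],o['moment'])
rows([33,34.5,36,37.5,39,40.5,42,43.5],-.0036,.361,np.radians(7))
E
```

```text
time_s: 7.85
ee_pos: [0.5517, -0.003, 0.3615]
eef_rot: [3.142, 0.119, 1.569]
force: [0.2, 0.8, -0.3]
grip_width: 0.0376
grip_force: 0.3
[ 0.55171877 -0.00304886  0.36150644] [3.14153531 0.11945157 1.5688055 ] [ 0.15200901  0.75164833 -0.33719655] [ 0.07319685 -0.12903414  0.00043604]
33 0.55 0 0.04 0 -0.017 0  | tcp [0.002 0.36 ] gap 12.2
34.5 1.41 0 0.14 0 -0.044 0  | tcp [0.01  0.358] gap 12.2
36 2.31 0 0.28 0 -0.07 0  | tcp [0.019 0.355] gap 12.2
37.5 3.24 0 0.46 0 -0.096 0  | tcp [0.028 0.353] gap 12.2
39 4.17 0 0.66 0 -0.122 0  | tcp [0.037 0.349] gap 12.2
40.5 5.09 0 0.89 0 -0.148 0  | tcp [0.046 0.346] gap 12.2
42 6.0 0 1.14 0 -0.175 0  | tcp [0.055 0.342] gap 12.2
43.5 6.9 0 1.42 0 -0.201 0  | tcp [0.063 0.338] gap 12.2
```

```bash
python3 -m jog '[[0.55,0,0.05,0,-0.017,0],[1.4,0,0.15,0,-0.044,0],[2.3,0,0.3,0,-0.07,0],[3.25,0,0.45,0,-0.096,0],[4.15,0,0.65,0,-0.122,0],[5.1,0,0.9,0,-0.148,0],[6.0,0,1.15,0,-0.175,0],[6.9,0,1.4,0,-0.201,0]]'
python3 - <<'E'
from plan import *
o=ctrl.get_obs();print(o['ee_pos'],o['eef_rot'],o['force'],o['moment'],o['qpos'])
p,t,g=pose(43.5); rows([45,46.5,48,49.5,51,52.5,54,55.5],*p,t)
p,t,g=pose(55.5); rows([57,58.5,60,61.5,63,64.5,66,67.5],*p,t)
E
```

```text
time_s: 8.65
ee_pos: [0.5518, 0.0641, 0.3392]
eef_rot: [-3.142, 0.321, 1.569]
force: [-0.2, 1.0, -1.7]
grip_width: 0.0374
grip_force: 0.6
[0.55181939 0.06411888 0.33918856] [-3.14153998  0.32123449  1.5689554 ] [-0.16221356  1.04552922 -1.65646641] [ 0.30489444 -0.07501335 -0.02225353] [ 0.09021887  0.38387681  1.5759008  -0.33992727  1.23137632  0.21421628]
45 0.94 0 0.11 0 -0.026 0  | tcp [0.072 0.334] gap 12.2
46.5 1.88 0 0.25 0 -0.052 0  | tcp [0.08 0.33] gap 12.2
48 2.81 0 0.42 0 -0.079 0  | tcp [0.088 0.326] gap 12.2
49.5 3.74 0 0.61 0 -0.105 0  | tcp [0.097 0.321] gap 12.2
51 4.66 0 0.82 0 -0.131 0  | tcp [0.105 0.316] gap 12.2
52.5 5.58 0 1.05 0 -0.157 0  | tcp [0.113 0.311] gap 12.2
54 6.49 0 1.32 0 -0.183 0  | tcp [0.121 0.305] gap 12.2
55.5 7.39 0 1.6 0 -0.209 0  | tcp [0.128 0.3  ] gap 12.2
57 0.94 0 0.11 0 -0.026 0  | tcp [0.136 0.294] gap 12.2
58.5 1.88 0 0.25 0 -0.052 0  | tcp [0.143 0.288] gap 12.2
60 2.81 0 0.42 0 -0.079 0  | tcp [0.15  0.282] gap 12.2
61.5 3.74 0 0.61 0 -0.105 0  | tcp [0.157 0.276] gap 12.2
63 4.66 0 0.82 0 -0.131 0  | tcp [0.164 0.269] gap 12.2
64.5 5.58 0 1.05 0 -0.157 0  | tcp [0.171 0.262] gap 12.2
66 6.49 0 1.32 0 -0.183 0  | tcp [0.177 0.256] gap 12.2
67.5 7.39 0 1.6 0 -0.209 0  | tcp [0.184 0.249] gap 12.2
```

```bash
python3 -m jog '[[0.95,0,0.1,0,-0.026,0],[1.9,0,0.25,0,-0.052,0],[2.8,0,0.4,0,-0.079,0],[3.75,0,0.6,0,-0.105,0],[4.65,0,0.8,0,-0.131,0],[5.6,0,1.05,0,-0.157,0],[6.5,0,1.3,0,-0.183,0],[7.4,0,1.6,0,-0.209,0]]'
python3 - <<'E'
from plan import *
o=ctrl.get_obs();print(o['qpos'],o['force'],pose(55.5))
c=ctrl.camera("side"); cv2.imwrite("pics/s5.png",cv2.resize(c["img"][80:270,260:420],None,fx=3,fy=3))
E
```

```text
time_s: 9.45
ee_pos: [0.552, 0.1293, 0.3007]
eef_rot: [3.141, 0.53, 1.569]
force: [-0.1, 1.0, -1.4]
grip_width: 0.0373
grip_force: 0.9
[ 0.22751308  0.47253681  1.56153377 -0.5391154   1.2841403   0.43189907] [-0.14183429  1.04628592 -1.39106148] (array([0.12818427, 0.29988404]), np.float64(0.5323254218582705), np.float64(0.012202823342116921))
```

View pics/s5.png

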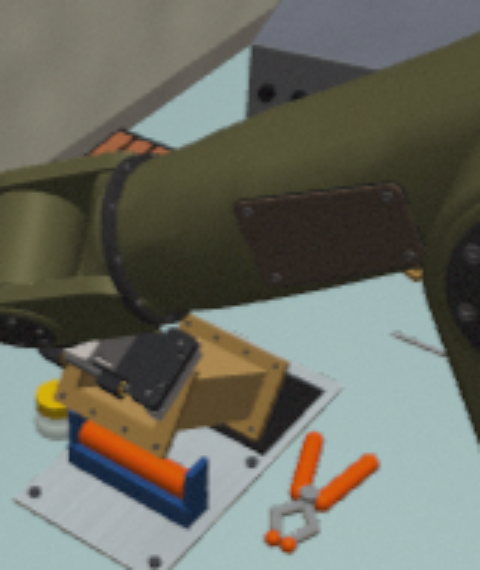

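The section is at about 57°, its foot edge on the pad and its top flange at crop (115,405) passing over the bar. I'll continue letting it down.

```bash
python3 -m jog '[[0.95,0,0.1,0,-0.026,0],[1.9,0,0.25,0,-0.052,0],[2.8,0,0.4,0,-0.079,0],[3.75,0,0.6,0,-0.105,0],[4.65,0,0.8,0,-0.131,0],[5.6,0,1.05,0,-0.157,0],[6.5,0,1.3,0,-0.183,0],[7.4,0,1.6,0,-0.209,0]]'
python3 - <<'E'
from plan import *
o=ctrl.get_obs();print(o['qpos'],o['force'])
p,t,g=pose(67.5); rows([68.5,69.5,70.5,71.5,72.5,73.5,74.5,75.5,76.5],*p,t)
E
```

```text
time_s: 10.3
ee_pos: [0.5521, 0.185, 0.2494]
eef_rot: [-3.142, 0.739, 1.569]
force: [0.3, 1.2, -2.4]
grip_width: 0.0372
grip_force: 1.1
[ 0.33838768  0.59781655  1.52530773 -0.70447083  1.37317675  0.61214093] [ 0.2703079   1.20202673 -2.35467779]
68.5 0.63 0 0.07 0 -0.017 0  | tcp [0.188 0.244] gap 12.2
69.5 1.25 0 0.16 0 -0.035 0  | tcp [0.192 0.239] gap 12.2
70.5 1.72 0 0.26 0 -0.044 0  | tcp [0.195 0.235] gap 11.8
71.5 2.04 0 0.37 0 -0.044 0  | tcp [0.196 0.232] gap 11.0
72.5 2.36 0 0.48 0 -0.044 0  | tcp [0.198 0.229] gap 10.1
73.5 2.67 0 0.6 0 -0.044 0  | tcp [0.199 0.226] gap 9.2
74.5 2.98 0 0.73 0 -0.044 0  | tcp [0.201 0.223] gap 8.3
75.5 3.29 0 0.87 0 -0.044 0  | tcp [0.202 0.22 ] gap 7.4
76.5 3.6 0 1.01 0 -0.044 0  | tcp [0.203 0.217] gap 6.5
```

```bash
python3 -m jog '[[0.65,0,0.05,0,-0.017,0],[1.25,0,0.15,0,-0.035,0],[1.7,0,0.25,0,-0.044,0],[2.05,0,0.35,0,-0.044,0],[2.35,0,0.5,0,-0.044,0],[2.65,0,0.6,0,-0.044,0],[3.0,0,0.75,0,-0.044,0],[3.0,0,0.75,0,-0.044,0]]'
python3 - <<'E'
from plan import *
o=ctrl.get_obs();print(o['qpos'],o['force'])
c=ctrl.camera("side"); cv2.imwrite("pics/s6.png",cv2.resize(c["img"][80:270,260:420],None,fx=3,fy=3))
E
```

```text
time_s: 11.1
ee_pos: [0.5521, 0.2015, 0.2239]
eef_rot: [-3.141, 0.782, 1.569]
force: [0.2, -0.1, 0.2]
grip_width: 0.0376
grip_force: 0.0
[ 0.36752658  0.65200014  1.51109794 -0.73177163  1.38502575  0.66400268] [ 0.20181631 -0.09707328  0.19377672]
```

View pics/s6.png

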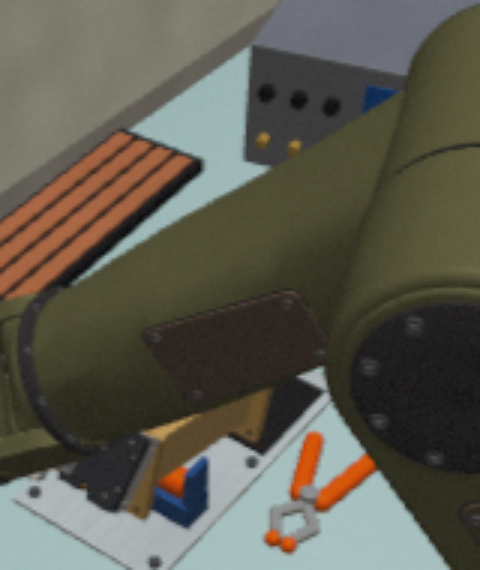

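The picture shows the section lying on the bar, and the tool and finger forces are zero, so the fingers are free in the hole. I'll withdraw along the section's axis (about 30° off the tool axis).

```bash
python3 -m jog '[[0.5,0,-0.87,0,0,0],[1,0,-1.73,0,0,0],[1.5,0,-2.6,0,0,0],[2,0,-3.5,0,0,0],[2.5,0,-4.3,0,0,0],[3,0,-5.2,0,0,0],[3,0,-7,0,0,0],[3,0,-9,0,0,0]]'
python3 -m jog '[[0,0,-4,0,0,0],[0,0,-8,0,0,0],[-4,0,-12,0,0,0],[-8,0,-15,0,0.1,0],[-8,0,-15,0,0.2,0],[-8,0,-15,0,0.2,0],[-8,0,-15,0,0.2,0],[-8,0,-15,0,0.2,0]]'
python3 - <<'E'
from plan import *
c=ctrl.camera("side"); d=ctrl.camera("top"); cv2.imwrite("pics/s7.png",np.hstack([cv2.resize(c["img"][100:290,200:400],None,fx=2,fy=2),cv2.resize(d["img"][110:300,150:350],None,fx=2,fy=2)]))
E
```

```text
time_s: 11.95
ee_pos: [0.5522, 0.2871, 0.2673]
eef_rot: [-3.14, 0.781, 1.57]
force: [0.3, -0.4, 0.0]
grip_width: 0.0377
grip_force: 0.0
time_s: 12.75
ee_pos: [0.5524, 0.3354, 0.4281]
eef_rot: [-3.138, 0.585, 1.571]
force: [-0.3, -0.8, -0.4]
grip_width: 0.0377
grip_force: 0.0
```

View pics/s7.png

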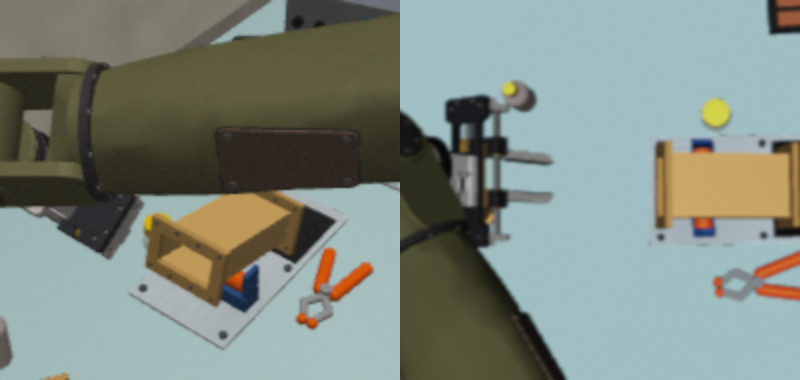

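Seen from above and from the side, the section lies squarely on the bar with its foot on the pad. The fingers are clear, with their tips near (550,160) and (550,195) in the right-hand view, and the clamp, jar and flux are undisturbed.

```bash
python3 -c "
from station import ctrl
print(ctrl.hand_in())"
```

```text
the job is handed in; nothing more can be done
None
```

The section was tipped and let down onto the padded stop; the last pictures show it resting there with its foot on the pad and the gripper clear. The job was handed in at about 13 s, with no verdict returned.

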